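# Tip up the jar lid and cover the jar

## Robot

A 6-joint arm with a two-finger parallel gripper is mounted at the origin on the work surface. World frame = base frame: x ahead of the robot, y to its left, z up, the work surface at z = 0. Lengths are in mm, angles in rad, forces in N, time in s.
With the tool pointing down it reaches from about 275 to 750 mm from the base axis. Payload 10.2 kg.
Tool frame: the origin (TCP) lies at the very end of the fingers, on their centre line; the grasp point (between the pads) lies ctrl.grip_depth behind it (ctrl.grip_depth is the distance from the TCP to the grasp point, in mm); z points along the fingers, y is the direction in which the jaws open and shut (so a half turn about z gives the same grasp; the last joint's range is limited). The gripper opens to 85 mm and grips with 20 to 120 N. Pads are 22 mm wide; open, the fingers measure 114 mm over their backs; the gripper's body (76 mm by 85 mm) begins 54 mm behind the grasp point. The pads swing forward as they close: fully open they stand 13 mm farther back than shut.
Start: joints at [1.026, 0.313, 1.498, -0, 1.331, -0.223], TCP at [166.057, 498.052, 231.294] pointing down, gripper open.
Joint ranges: [-2.94, 2.94], [-0.97, 2.17], [0.19, 2.56], [-1.23, 4.37], [0.02, 3.11], [-2.88, 2.88]. Speed limits (rad/s): [2.39, 2.39, 3.01, 3.14, 3.14, 3.14].

## Interface

Orientations are given as a unit quaternion [w, x, y, z].
In Python, from rig import telemetry, eyes, ctrl, nets gives the robot as it stands. The module is installed in compiled form; this text tells all that it offers.
- The arm moves only by the tool drive_tool, never from a script. Its argument "series" is text: rows parted by semicolons, each of 7 numbers parted by spaces: the shift along the tool's x, y, z normalised to -1 to 1, where 1 is 0.12 m, then the turn, a rotation vector about the tool's x, y, z normalised to -1 to 1, where 1 is 0.5 rad, then the opening, from 0 (shut) to 1 (fully open). In form: tx ty tz wx wy wz hand; .... A call has 1 to 20 rows; each row is the pose to reach, as a shift and turn from the pose measured when the call began, along the tool's axes at that moment; what a row does not reach only later rows make up. A row lasts 1/10 s, in which the tool goes at most 50 mm and 8.59 degrees, less where a joint would pass 70% of its speed; a pose out of reach is approached as far as the arm can. A call with a number of a shift or a turn outside -1 to 1 is refused whole. A call with a gripper value outside its range is refused whole. The fingers move at their own pace and stop on an object; "newtons" is the grip in N (left out, the last holds). Time passes only in rows, so rows that repeat a pose let the fingers close. It gives the time, the measured TCP pose, the force and the opening at its end, in the units of the state.
- telemetry.sense(): the state, without advancing time (a new reading comes with each control period).
- eyes.capture(name): name is "side" or "top" or "wrist"; returns a dict with "frame" (420x560x3 uint8, red, green, blue), "fx", "fy", "cx", "cy" (pixels), "view" (4x4, takes a point from world to camera coordinates). Camera axes: x right, y up, looking along -z (the intrinsics and any distortion apply to the point x, -y, -z); pixel columns grow to the right and rows downward; lengths in mm; the calibration is good to about 2 mm. A picture is of the moment at which its call begins. There is no depth.
- ctrl.finish_job(): hands the job in, once; it reports no verdict.
Trained networks look in a picture, given as the dict that the camera call returned (one of the last four; its "shot" number tells which), for a name from the list of things; names that differ only in an ending like _2 or _b are one class to them, and where a whole thing is asked for, a point or a joint stands for the part that bears it (a point fixed in the world has none). Each returns a list of dicts, best first, with "confidence" (0 to 1); they miss things now and then, are a little off and sometimes report something else, mostly with a low value. They report only what shows in the picture. A call takes as long as a camera call. They do not tell look-alikes from the thing itself.
- nets.spot_in(name, picture): "rect" ([left, top, right, bottom] in pixels, round what is visible of it).
The state is a dict: "time_s": time; "joints": joint angles; "dq": joint speeds; "tau": joint torques, N m; "eef_pos": TCP position; "ee_rot": TCP orientation; "force": force on the tool from outside, world axes, zero at the start; "wrist_torque": the same for the moment, N m; "grip_width": opening from 0.0 (shut) to 1.0 (fully open).
Only numpy, scipy, OpenCV 4.12 (cv2) and the standard library are available. Lean on these libraries where they do the work, as an engineer would, in place of code of your own. Each camera call takes 0.05 s, during which the arm holds its last target. There are 200 camera calls.

## Task

Cover the open steel jar with its flat round lid. The lid lies sunk in the long pocket of the wooden tray: push it up the pocket's sloping end until it leans there with one edge raised, grip it, and set it down gently (not dropped) flat and centred on the jar, so that the mouth is fully covered. Leave the jar upright where it stands and do not disturb the other things.

Things in the scene. Friction and masses are not known exactly. Their poses are not given: they have to be found in the camera images.
- tray: Fixed wooden tray 94 x 186 x 18 mm (x, y, z). Origin: centre of its underside; z up, y along its pocket towards the sloping end. Pocket open at the top, 70 mm wide (x -35 to 35 mm), floor 8 mm above the table; side and rear walls end 18 mm above the table (sides 12 mm thick, rear wall's inner face at y = -85 mm). At least 45 mm of pocket is free behind the lid (-y side) for shut fingers.
- slope_toe (a point): Where the slope begins: mid-width on the pocket floor, tray y = 40 mm; axes as the tray's. The slope is flat, 35 degrees, 50 mm wide, rising towards +y to 42 mm above the table. A lid pushed to +y rides up it on its front edge, rear edge on the floor, and friction keeps it there. With its centre 7 mm past this point it leans some 24 degrees, its middle above the side walls.
- lid_center (a point): Centre (half-way up) of the loose flat steel lid: a plain disc of diameter 64 mm, 10 mm thick, about 0.16 kg, z along its axis; either face may end up. It starts flat on the pocket floor, its top level with the tray's rim, centre within 6 mm of the tray's centre along y.
- lid: The lid itself; origin at the centre of its underside, z along its axis.
- jar_rim (a point): Centre of the mouth of the loose open steel jar, at rim height: a plain upright cylinder without handle, outer diameter 56 mm, wall 4 mm, 80 mm tall, about 0.4 kg, z up. The lid overhangs it by 4 mm all round.
- mug: Bystander: open white mug, 76 mm across, 85 mm tall, with a handle. Origin: centre of its underside, z up.
- pot: Bystander: closed yellow paint pot with a black cap, 68 mm across, 90 mm tall. Origin: centre of its underside, z up.
- flask: Bystander: closed amber bottle, 64 mm across, 190 mm tall. Origin: centre of its underside, z up.
- knife: Bystander: spatula with a wooden handle, lying on the table. Origin under its middle.
- brush: Bystander: flat brush lying on the table. Origin under its middle.
- bowl: Bystander: white bowl, 100 mm across, 40 mm tall. Origin: centre of its underside, z up.
- book: Bystander: grey sketchbook 130 x 180 x 20 mm, lying flat. Origin: centre of its underside.
Not all that is in view belongs to the job. There is more than one size of the tray; the job needs the smallest.

How it is judged (in metres and radians):
On the way, in this order (a step that is already met when the one before it is completed fails the run):
1. the lid is tilted by more than 14 degrees in the tray, its front edge up the slope (angle between lid_center's own z axis and vertical above 0.25 rad and y of lid_center in the frame of slope_toe above -0.02 m and z of lid_center in the frame of tray below 0.035 m and horizontal distance between lid_center and tray below 0.08 m), for 0.2 s.
2. the lid is lifted out of the tray (z of lid_center in the frame of tray above 0.06 m), for 0.1 s.
At the end, for the whole second after the job is handed in: The lid lies on the jar's rim, let go and at rest, within 9 mm of centred and 3.4 degrees of flat; the jar stands upright within 25 mm of where it was (horizontal distance between lid_center and jar_rim below 0.009 m and z of lid_center in the frame of jar_rim between 0.002 and 0.008 m and angle between the z axis of lid_center and the z axis of jar_rim, either way round below 0.06 rad and angle between jar_rim's own z axis and vertical below 0.06 rad and distance of jar_rim from where it was at the start of the episode below 0.025 m and linear speed of lid below 0.02 m/s and contact force between lid and the fingers below 0.1 N); the robot touches nothing.
It fails at once if a bystander was pushed more than 40 mm (distance of any of mug, pot, flask, knife, brush, bowl, book from where it was at the start of the episode above 0.04 m).
It fails at once if a standing bystander was tipped over (angle between any of mug, pot, flask, bowl's own z axis and vertical above 0.5 rad).
It fails at once if the jar was tipped (angle between jar_rim's own z axis and vertical above 0.35 rad).
It fails at once if the lid was dropped (falling freely faster than 0.6 m/s, a drop of about 2 cm) (linear speed of lid above 0.6 m/s and contact force between lid and anything else below 0.05 N).
It also fails if it takes over 53 s, if anything falls off the work surface, if the arm or the gripper's body presses on something with over 40 N, if the wrist force passes 120 N, or if a joint passes its speed limit or range.

## Working session

There is one attempt and no reset: what is moved stays moved. The work goes in short steps, Python scripts to look and compute and a tool call to move; the robot and the scene stay as the last step left them, time stands still between calls to the robot, and variables do not carry over. Pictures are saved under pics/ and viewed, about 8 in all and at most 12, crops included, and the job is handed in when it is done.

Besides the shell and the picture viewer there is one more tool, called after "Emit:" as name(argument=value, ...), one argument or row to a line, values as JSON. drive_tool: Moves the arm, as the interface text tells. Scaled input: -1 to 1 covers 0.12 m each way for a shift and 0.5 rad each way for a turn. Its arguments: {"type":"object","properties":{"series":{"type":"string"},"newtons":{"type":"number"}},"required":["series"]}

```bash
mkdir -p pics
cat > h.py <<'E'
import numpy as np, cv2
from rig import telemetry, eyes, ctrl, nets
def snap(n,fn=None):
    p=eyes.capture(n)
    if fn: cv2.imwrite('pics/'+fn,p['frame'][:,:,::-1])
    return p
def ray(p,u,v):
    V=np.array(p['view']);R=V[:3,:3];t=V[:3,3]
    d=np.array([(u-p['cx'])/p['fx'],-(v-p['cy'])/p['fy'],-1.])
    return -R.T@t, R.T@d
def onz(p,u,v,z):
    o,d=ray(p,u,v); return o+d*(z-o[2])/d[2]
def proj(p,X):
    V=np.array(p['view']);c=V[:3,:3]@np.array(X,float)+V[:3,3]
    return np.array([p['cx']+p['fx']*c[0]/-c[2],p['cy']+p['fy']*-c[1]/-c[2]])
E
python3 - <<'E'
from h import *
print(telemetry.sense(), ctrl.grip_depth)
ims=[]
for n in ['top','side']:
    p=snap(n); ims.append(p['frame'])
    print(n,[k for k in p], p['fx'],p['cx'],p['cy'],[ (k,p[k]) for k in p if 'dist' in k], 'cam',ray(p,0,0)[0])
    for o in ['tray','lid','jar_rim']:
        print(o,[(np.round(r['rect']),round(r['confidence'],2)) for r in nets.spot_in(o,p)])
cv2.imwrite('pics/top.png',ims[0][:,:,::-1]);cv2.imwrite('pics/side.png',ims[1][:,:,::-1])
E
```

```text
{'time_s': 0.0, 'joints': array([ 1.02560135e+00,  3.13464291e-01,  1.49847241e+00, -3.52959526e-05,
        1.33100737e+00, -2.23382529e-01]), 'dq': array([ 6.11974378e-04,  1.70894527e-03, -9.77295461e-04,  2.76848379e-05,
       -5.70249392e-04, -3.37279552e-04]), 'tau': array([-4.18557511e-04, -4.12266076e+01, -2.59747821e+01, -1.87056344e-04,
        4.12703172e-03,  1.18994086e-05]), 'eef_pos': array([165.91620323, 497.8046794 , 230.71447354]), 'ee_rot': array([-2.37432007e-04,  1.60208606e-01,  9.87082948e-01, -6.32849467e-04]), 'force': array([-0.1381457 , -0.23118415,  1.44537024]), 'wrist_torque': array([-0.07002206, -0.00437833,  0.01172812]), 'grip_width': 1.000531077651292} 18.700000000000003
top ['frame', 'fx', 'fy', 'cx', 'cy', 'view', 'shot'] 480.96977466399375 275.83506932482584 205.349349882506 [] cam [ 260.4132068     2.69922821 1534.35316492]
tray [(array([310., 255., 388., 290.]), 0.92), (array([324., 190., 388., 219.]), 0.87), (array([173., 261., 253., 303.]), 0.64)]
lid [(array([347., 192., 371., 214.]), 0.6)]
jar_rim [(array([192., 207., 216., 224.]), 0.9)]
side ['frame', 'fx', 'fy', 'cx', 'cy', 'view', 'shot'] 390.75412381243166 277.8341659634089 210.7330700943604 [] cam [  15.09548561 -512.33840118  866.07655114]
tray [(array([212., 272., 315., 377.]), 0.88), (array([297., 246., 373., 314.]), 0.76), (array([116., 194., 196., 274.]), 0.62)]
lid [(array([322., 264., 347., 288.]), 0.7)]
jar_rim [(array([193., 168., 215., 199.]), 0.97)]
```

View pics/top.png

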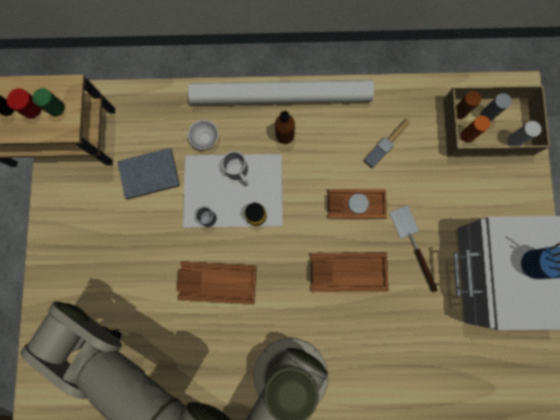

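View pics/side.png

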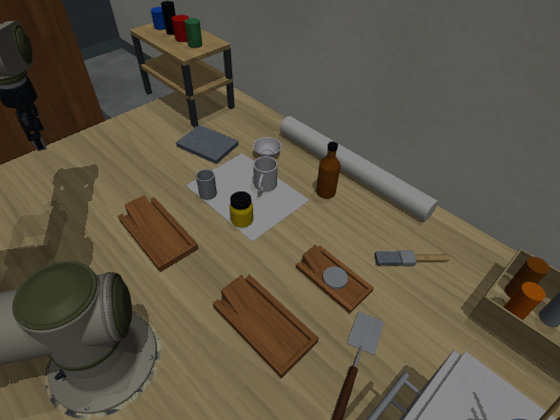

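The top view shows three tray look-alikes at (357,204), (349,272) and (217,282). The first is the smallest and holds the lid at (358,204), so I choose it. Its slope end is to the left (+y). The jar is at (206,217), between the mug at (234,165), the pot at (255,213) and the book.

Run:
```python
from h import *
p=snap('top')
f=p['frame']
for r in [(324,190,388,219),(310,255,388,290),(173,261,253,303)]:
    print(onz(p,r[0],r[1],18)[:2].round(),onz(p,r[2],r[3],18)[:2].round())
print('lid',onz(p,358.7,203.5,18).round(1))
# tray rect by colour
h=cv2.cvtColor(f,cv2.COLOR_RGB2HSV); 
c=f[170:240,310:400]; print('jar',onz(p,206,217,80).round(1), 'pot',onz(p,256,214,90).round(),'mug',onz(p,234,165,85).round(),'flask',onz(p,285,120,190).round())
a=cv2.resize(f[180:230,310:400],None,fx=8,fy=8,interpolation=cv2.INTER_CUBIC)
b=cv2.resize(f[190:240,180:270],None,fx=8,fy=8,interpolation=cv2.INTER_CUBIC)
im=cv2.resize(np.vstack([a,b]),None,fx=.74,fy=.74)
cv2.imwrite('pics/crop1.png',cv2.convertScaleAbs(im[:,:,::-1],alpha=1.8))
s=snap('side')
for n in ['jar_rim']:
    r=nets.spot_in(n,s)[0]['rect'];print(r,'side jar rim c',onz(s,(r[0]+r[2])/2,r[1]+7,80).round(1))
print('lid side',onz(s,335,276.5,18).round(1))
w=snap('wrist'); print('wrist cam',ray(w,0,0)[0].round(1),'fwd',(-np.array(w['view'])[2,:3]).round(3),'fx',w['fx'], 'up',np.array(w['view'])[1,:3].round(2))
```

```text
[ 570. -117.] [ 474. -316.]
[363. -67.] [ 252. -305.]
[350. 365.] [217. 112.]
lid [ 524.8 -226.1   18. ]
jar [479.  251.5  80. ] pot [485.  97.  90.] mug [641. 165.  85.] flask [746.   5. 190.]
[195.5, 168.4, 214.5, 200.6] side jar rim c [487.9 255.6  80. ]
lid side [ 528.8 -225.    18. ]
wrist cam [ 92.4 523.4 374.1] fwd [ 0.287 -0.096 -0.953] fx 292.9179297348937 up [-0.9  0.3 -0.3]
```

View pics/crop1.png

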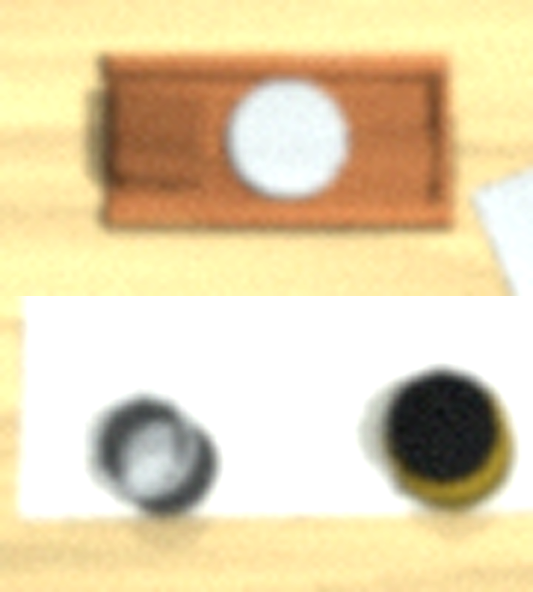

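Clear choice: the small tray's centre is near (523, -220) with its slope toward +y. The jar rim is near (483, 255). I'll travel above the tray with the fingers shut and the jaws turned to lie along world x.

Emit:
drive_tool(
  series="-1 -1 0 0 0 1 0;-1 -1 0 0 0 1 0;-1 -1 0 0 0 1 0;-1 -1 0 0 0 1 0",
  newtons=60,
)

```text
time_s: 1.0
eef_pos: [242.9, 343.6, 231.4]
ee_rot: [0.0, 0.403, 0.915, -0.0]
force: [0.9, 1.2, 0.3]
grip_width: 0.331
```

Emit:
drive_tool(
  series="-1 -0.5 0 0 0 1 0;-1 -0.5 0 0 0 1 0;-1 -0.5 0 0 0 1 0;-1 -0.5 0 0 0 1 0",
)

```text
time_s: 1.4
eef_pos: [280.8, 211.7, 231.7]
ee_rot: [0.001, 0.621, 0.784, 0.0]
force: [0.7, 1.7, -0.1]
grip_width: -0.001
```

Emit:
drive_tool(
  series="-1 1 0 0 0 0.5 0;-1 1 0 0 0 0.5 0;-1 1 0 0 0 0.5 0;-1 1 0 0 0 0.5 0",
)

```text
time_s: 1.8
eef_pos: [427.6, 120.1, 231.8]
ee_rot: [0.001, 0.715, 0.7, 0.0]
force: [-0.7, 0.6, -0.6]
grip_width: -0.002
```

Emit:
drive_tool(
  series="-1 0.4 0 0 0 0 0;-1 0.4 0 0 0 0 0;-1 0.4 0 0 0 0 0",
)

```text
time_s: 2.1
eef_pos: [473.8, -3.6, 232.0]
ee_rot: [0.001, 0.715, 0.699, 0.0]
force: [0.2, -0.2, 0.0]
grip_width: -0.002
```

Emit:
drive_tool(
  series="-1 0.4 0 0 0 0 0;-1 0.4 0 0 0 0 0;-1 0.4 0 0 0 0 0",
)

```text
time_s: 2.4
eef_pos: [519.6, -127.7, 232.2]
ee_rot: [0.002, 0.716, 0.698, 0.0]
force: [-0.6, 0.2, -0.2]
grip_width: 0.001
```

Emit:
drive_tool(
  series="-1 0 0 0 0 0 0;-1 0 0 0 0 0 0;-1 0 0 0 0 0 0;-1 0 0 0 0 0 0",
)

```text
time_s: 2.8
eef_pos: [516.1, -250.5, 231.8]
ee_rot: [0.001, 0.717, 0.697, -0.0]
force: [0.5, 1.5, -0.3]
grip_width: 0.001
```

Run:
```python
from h import *
s=telemetry.sense();print(s['eef_pos'].round(1),s['ee_rot'].round(4),s['joints'].round(2))
p=snap('wrist','w1.png'); print(ray(p,0,0)[0].round(1))
for o in ['tray','lid']: print(o,[(np.round(r['rect']),round(r['confidence'],2)) for r in nets.spot_in(o,p)])
```

```text
[ 516.1 -250.5  231.8] [ 1.400e-03  7.171e-01  6.970e-01 -1.000e-04] [-0.66  0.42  1.35 -0.    1.37 -0.63]
[ 517.4 -172.2  374.5]
tray [(array([ 18.,   5., 174., 227.]), 0.91), (array([243.,  67., 332., 227.]), 0.74)]
lid [(array([264., 126., 312., 184.]), 0.55)]
```

View pics/w1.png

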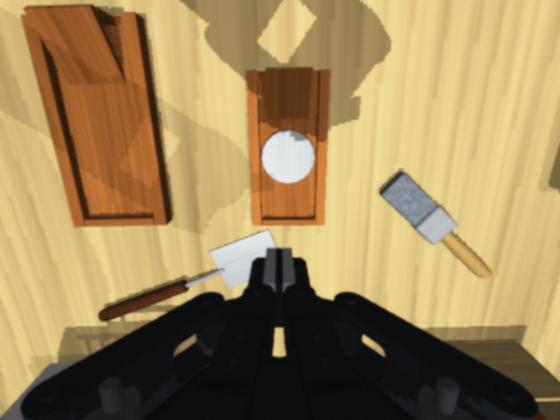

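The wrist view shows the small tray with corners near (247,70), (330,70), (252,226) and (325,226). The lid is at (288,157) and the slope is at the top (+y). The spatula blade is at (243,258), just behind the tray.

Run:
```python
from h import *
p=snap('wrist'); f=p['frame']
h=cv2.cvtColor(f,cv2.COLOR_RGB2HSV)
m=((h[:,:,1]<45)&(h[:,:,2]>110)).astype(np.uint8); m[:,:240]=0;m[:,340:]=0;m[:110]=0;m[200:]=0
n,l,st,c=cv2.connectedComponentsWithStats(m);i=1+np.argmax(st[1:,4]);print(st[i],c[i],'lid top',onz(p,*c[i],18).round(1))
for z in [18]:
  for u,v in [(252,225.5),(325,225.5),(247,70),(330,70)]: print(u,v,onz(p,u,v,z).round(1))
print('rear inner',onz(p,262,217,18).round(1),onz(p,315,217,18).round(1))
print('proj TCP',proj(p,telemetry.sense()['eef_pos']).round(1))
a=cv2.resize(f[55:240,230:350],None,fx=4,fy=4,interpolation=cv2.INTER_CUBIC)[:,:]
cv2.imwrite('pics/w1c.png',cv2.resize(a[:,:,::-1],None,fx=.8,fy=.8))
```

```text
[ 262  133   52   53 2133] [287.27191749 159.17721519] lid top [ 528.1 -222.    18. ]
252 225.5 [ 480.7 -307.2   18. ]
325 225.5 [ 576.  -309.7   18. ]
247 70 [ 484.8 -121.7   18. ]
330 70 [ 577.3 -123.9   18. ]
rear inner [ 494.2 -295.8   18. ] [ 562.8 -297.6   18. ]
proj TCP [279.7 263.6]
```

View pics/w1c.png

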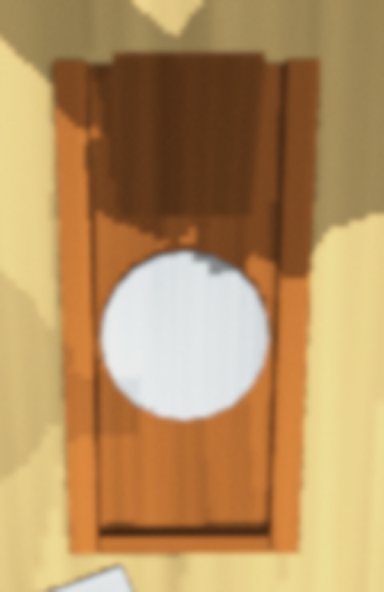

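The tray centre comes out at about (529, -218.6), with a yaw of about -1.3°. The measured size is about 93 x 184 mm, which matches the given 94 x 186. The lid centre is at about (528.5, -222.5). Next I lower the shut fingers into the pocket behind the lid.

Emit:
drive_tool(
  series="-0.23 0.1 0 0 0 0 0;-0.23 0.1 0.4 0 0 0 0;-0.23 0.1 0.8 0 0 0 0;-0.23 0.1 1 0 0 0 0;-0.23 0.1 1 0 0 0 0;-0.23 0.1 1 0 0 0 0",
)

```text
time_s: 3.6
eef_pos: [529.2, -274.2, 114.0]
ee_rot: [0.002, 0.715, 0.699, 0.0]
force: [0.3, 0.1, 0.4]
grip_width: 0.003
```

Run:
```python
from h import *
s=telemetry.sense();print(s['eef_pos'].round(1),s['ee_rot'].round(4))
p=snap('wrist','w2.png');q=s['eef_pos']
for z in (18,): 
  for dx in(-14.5,14.5):
    print(proj(p,[q[0]+dx,q[1]+11,z]).round(1))
print(proj(p,[527.6,-278.6,18]))
```

```text
[ 529.2 -274.2  114. ] [2.200e-03 7.149e-01 6.992e-01 3.000e-04]
[261.2 197.1]
[295.5 196.3]
[276.95037686 213.9536081 ]
```

View pics/w2.png

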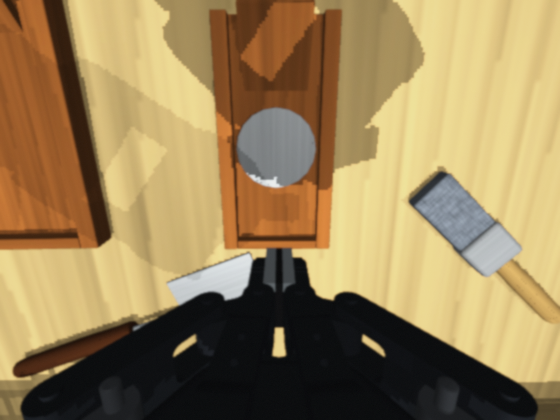

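Fingers are above the pocket's rear part. The lid is at (276.5,147), and the tray's rear corners are at (225,248) and (329,248).

Run:
```python
from h import *
s=telemetry.sense();print(s['eef_pos'].round(1),s['ee_rot'].round(4))
p=snap('wrist')
for u,v in [(276.5,147),(276.5,188),(225,248),(329,248),(237,236),(316,236),(211,10),(341,10)]: print(u,v,onz(p,u,v,18).round(1))
```

```text
[ 529.5 -274.6  114.7] [3.100e-03 7.150e-01 6.991e-01 5.000e-04]
276.5 147 [ 529.  -222.3   18. ]
276.5 188 [ 528.2 -256.3   18. ]
225 248 [ 480.6 -310.6   18. ]
329 248 [ 574. -313.   18.]
237 236 [ 492.1 -299.2   18. ]
316 236 [ 562.1 -301.    18. ]
211 10 [ 485.3 -126.    18. ]
341 10 [ 577. -128.   18.]
```

Emit:
drive_tool(
  series="-0.03 -0.015 0.2 0 0 0 0;-0.03 -0.015 0.45 0 0 0 0;-0.03 -0.015 0.65 0 0 0 0;-0.03 -0.015 0.8 0 0 0 0;-0.03 -0.015 0.85 0 0 0 0;-0.03 -0.015 0.86 0 0 0 0;-0.03 -0.015 0.86 0 0 0 0",
)

```text
time_s: 4.4
eef_pos: [528.8, -279.2, 13.2]
ee_rot: [0.005, 0.715, 0.699, 0.001]
force: [-0.2, 0.3, 0.4]
grip_width: -0.001
```

Emit:
drive_tool(
  series="0.05 -0.01 0.01 0 0 0 0;0.1 -0.01 0.01 0 0 0 0;0.14 -0.01 0.01 0 0 0 0;0.18 -0.01 0.01 0 0 0 0;0.22 -0.01 0.01 0 0 0 0;0.26 -0.01 0.01 0 0 0 0;0.3 -0.01 0.01 0 0 0 0;0.34 -0.01 0.01 0 0 0 0;0.38 -0.01 0.01 0 0 0 0;0.42 -0.01 0.01 0 0 0 0;0.45 -0.01 0.01 0 0 0 0;0.48 -0.01 0.01 0 0 0 0;0.5 -0.01 0.01 0 0 0 0;0.5 -0.01 0.01 0 0 0 0",
)

```text
time_s: 5.8
eef_pos: [528.8, -218.6, 11.4]
ee_rot: [0.004, 0.715, 0.699, 0.001]
force: [0.8, 0.0, 1.1]
grip_width: -0.006
```

Run:
```python
from h import *
s=telemetry.sense();print(s['eef_pos'].round(1),s['ee_rot'].round(4))
p=snap('wrist');q=snap('side')
a=cv2.resize(p['frame'][0:300,130:430],None,fx=1.3,fy=1.3)
b=cv2.resize(q['frame'][225:325,285:385],(390,390),interpolation=cv2.INTER_CUBIC)
cv2.imwrite('pics/w3.png',np.hstack([a,b])[:,:,::-1])
```

```text
[ 528.8 -218.6   11.4] [4.000e-03 7.150e-01 6.992e-01 7.000e-04]
```

View pics/w3.png

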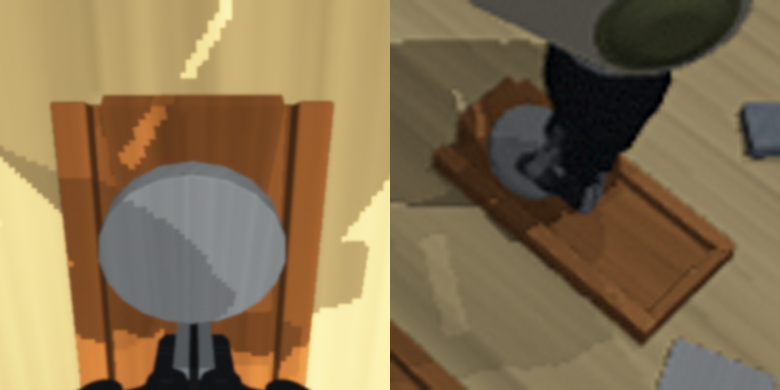

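The lid now leans on the slope, with its front edge raised. In the crop the rear edge is at row 322 and the front top edge at about row 175.

```bash
cat >> h.py <<'E'
TC=np.array([528.6,-219.,0]);TX=np.array([.9997,-.023,0]);TY=np.array([.023,.9997,0])
def tray(x,y,z): return TC+TX*x+TY*y+np.array([0,0,z])
def lean(th):
    t=np.radians(th);s,c=np.sin(t),np.cos(t);yr=40+64*s/np.tan(np.radians(35))-64*c
    B=np.array([yr,8.]);u=np.array([c,s]);n=np.array([-s,c])
    return dict(rear_top=B+10*n,front_top=B+64*u+10*n,front_bot=B+64*u,cen=B+32*u+5*n)
E
python3 - <<'E'
from h import *
p=snap('wrist'); print('obs rear_top v',322/1.3,'front_top',172/1.3,'front_bot',163/1.3,'tray front edge',100/1.3)
for th in (16,18,20,22,24,26):
    L=lean(th); print(th,L['cen'].round(1),L['rear_top'].round(1),[ (k,proj(p,tray(0,*L[k])).round(1)[1]) for k in('rear_top','front_top','front_bot')])
print(proj(p,tray(-47,93,18)),proj(p,tray(47,93,18)),proj(p,tray(0,93,42)))
E
```

```text
obs rear_top v 247.69230769230768 front_top 132.3076923076923 front_bot 125.38461538461539 tray front edge 76.92307692307692
16 [33.1 21.6] [ 0.9 17.6] [('rear_top', np.float64(268.5)), ('front_top', np.float64(155.2)), ('front_bot', np.float64(145.6))]
18 [36.3 22.6] [ 4.3 17.5] [('rear_top', np.float64(262.7)), ('front_top', np.float64(148.9)), ('front_bot', np.float64(138.8))]
20 [39.5 23.6] [ 7.7 17.4] [('rear_top', np.float64(256.7)), ('front_top', np.float64(142.5)), ('front_bot', np.float64(131.7))]
22 [42.7 24.6] [11.2 17.3] [('rear_top', np.float64(250.5)), ('front_top', np.float64(135.8)), ('front_bot', np.float64(124.4))]
24 [45.9 25.6] [14.6 17.1] [('rear_top', np.float64(244.2)), ('front_top', np.float64(128.8)), ('front_bot', np.float64(116.8))]
26 [49.1 26.5] [18.2 17. ] [('rear_top', np.float64(237.8)), ('front_top', np.float64(121.7)), ('front_bot', np.float64(109.0))]
[168.90492437  77.41868666] [389.14252862  77.6259855 ] [280.04670328  69.72886115]
```

This fits a lean of about 23°. I'll push about 5 mm more, hold, then back off and rise.

Emit:
drive_tool(
  series="0.02 0 0 0 0 0 0;0.04 0 0 0 0 0 0;0.04 0 0 0 0 0 0;0.04 0 0 0 0 0 0;0.02 0 0 0 0 0 0;0 0 0 0 0 0 0;-0.04 0 -0.05 0 0 0 0;-0.06 0 -0.2 0 0 0 0.3;-0.06 0 -0.5 0 0 0 0.6;-0.06 0 -0.8 0 0 0 1;-0.06 0 -0.8 0 0 0 1;-0.06 0 -0.8 0 0 0 1",
)

```text
time_s: 7.15
eef_pos: [528.2, -226.1, 108.1]
ee_rot: [0.005, 0.715, 0.699, 0.001]
force: [0.4, -0.6, -0.5]
grip_width: 0.842
```

Run:
```python
from h import *
s=telemetry.sense();print(s['eef_pos'].round(1),s['ee_rot'].round(4),s['grip_width'])
p=snap('wrist','w4.png')
for th in (20,22,24,26,28):
    L=lean(th); print(th,L['cen'].round(1),L['rear_top'].round(1),[ (k,proj(p,tray(0,*L[k])).round(1)) for k in('rear_top','front_top','front_bot')])
print(proj(p,tray(-47,93,18)),proj(p,tray(47,93,18)))
```

```text
[ 528.2 -226.1  108.1] [0.0048 0.7151 0.699  0.0008] 0.841913506471498
20 [39.5 23.6] [ 7.7 17.4] [('rear_top', array([278.6, 193.7])), ('front_top', array([278.8, 118. ])), ('front_bot', array([278.7, 112.8]))]
22 [42.7 24.6] [11.2 17.3] [('rear_top', array([278.6, 189.6])), ('front_top', array([278.8, 114. ])), ('front_bot', array([278.7, 108.4]))]
24 [45.9 25.6] [14.6 17.1] [('rear_top', array([278.6, 185.4])), ('front_top', array([278.9, 110. ])), ('front_bot', array([278.7, 103.9]))]
26 [49.1 26.5] [18.2 17. ] [('rear_top', array([278.6, 181.2])), ('front_top', array([278.9, 105.9])), ('front_bot', array([278.8,  99.4]))]
28 [52.3 27.4] [21.7 16.8] [('rear_top', array([278.5, 176.9])), ('front_top', array([278.9, 101.7])), ('front_bot', array([278.8,  94.8]))]
[214.30486509  81.6053152 ] [342.49465528  81.68912156]
```

View pics/w4.png

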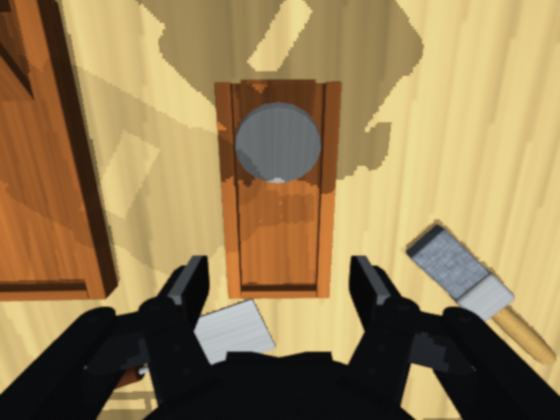

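The lid holds its lean at about 25°. Its rear edge is at (278,183) and its front top edge at about row 106, so its centre is at about tray (0, 48, 26). I'll work out the approach with the tool tilted 12°.

```bash
cat >> h.py <<'E'
from scipy.spatial.transform import Rotation as Ro
def plan(target,Rt=None):
    s=telemetry.sense();q=s['ee_rot'];R=Ro.from_quat([q[1],q[2],q[3],q[0]])
    sh=R.inv().apply(np.array(target)-s['eef_pos'])/120
    w=(R.inv()*Rt).as_rotvec()/.5 if Rt is not None else 0
    return sh.round(3),np.round(w,3)
def tool(yaw,tilt): # yaw of tool y (deg), tilt about tool y: + leans tool z towards tool x
    y=np.radians(yaw); Y=np.array([np.cos(y),np.sin(y),0]);Z=np.array([0,0,-1.]);X=np.cross(Y,Z)
    return Ro.from_matrix(np.c_[X,Y,Z])*Ro.from_euler('y',tilt,degrees=True)
E
python3 - <<'E'
from h import *
for tilt in (12,):
    R=tool(-1.3,tilt); z=R.as_matrix()[:,2]; c=tray(0,48,26.2); print(z,c)
    for back in (60,0): print(back,c+z*(12.5-back),*plan(c+z*(12.5-back),R))
E
```

```text
[ 0.00471696  0.20785818 -0.9781476 ] [ 529.704  -171.0144   26.2   ]
60 [ 529.47994431 -180.88766337   72.66201103] [0.375 0.005 0.285] [0.012 0.428 0.001]
0 [ 529.76296202 -168.4161728    13.97315499] [0.481 0.002 0.773] [0.012 0.428 0.001]
```

Emit:
drive_tool(
  series="0.375 0.005 0.1 0.012 0.43 0 1;0.375 0.005 0.285 0.012 0.43 0 1;0.375 0.005 0.285 0.012 0.43 0 1;0.4 0.005 0.4 0.012 0.43 0 1;0.43 0.004 0.54 0.012 0.43 0 1;0.45 0.003 0.64 0.012 0.43 0 1;0.47 0.002 0.72 0.012 0.43 0 1;0.48 0.002 0.76 0.012 0.43 0 1;0.48 0.002 0.773 0.012 0.43 0 1;0.48 0.002 0.773 0.012 0.43 0 1",
)

```text
time_s: 8.2
eef_pos: [530.0, -168.7, 14.3]
ee_rot: [-0.073, 0.711, 0.695, 0.075]
force: [0.3, 0.0, 0.2]
grip_width: 0.996
```

Run:
```python
from h import *
s=telemetry.sense();print(s['eef_pos'].round(1),s['ee_rot'].round(4),s['grip_width'],s['force'])
R=tool(-1.3,12);z=R.as_matrix()[:,2];c=tray(0,48,26.2);print(plan(c+z*12.5,R))
p=snap('wrist');q=snap('side')
a=cv2.resize(p['frame'][30:330,130:430],None,fx=1.3,fy=1.3)
b=cv2.resize(q['frame'][225:325,285:385],(390,390),interpolation=cv2.INTER_CUBIC)
cv2.imwrite('pics/w5.png',np.hstack([a,b])[:,:,::-1])
print(proj(p,c),(proj(p,c)-[130,30])*1.3)
```

```text
[ 530.  -168.7   14.3] [-0.0732  0.711   0.6954  0.0752] 0.9962530081136416 [0.34308909 0.01673774 0.22934128]
(array([ 0.002, -0.002,  0.003]), array([ 0.001, -0.002,  0.001]))
[279.12328601 275.55066819] [193.86027182 319.21586865]
```

View pics/w5.png

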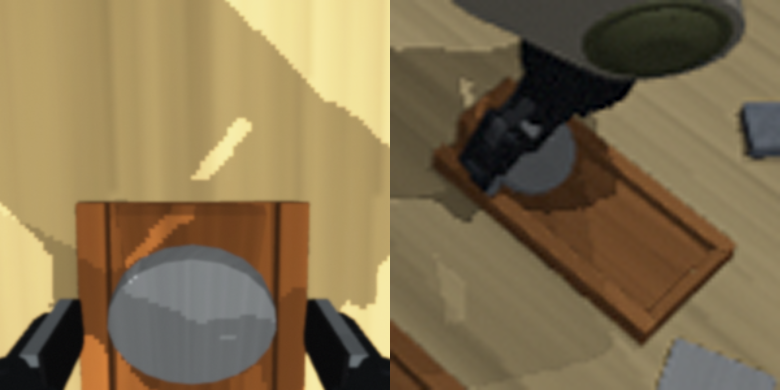

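The open fingers straddle the leaning lid evenly, about 27 px left and 28 px right, above the side walls. Now I close them.

Emit:
drive_tool(
  series="0 0 0 0 0 0 0.6;0 0 0 0 0 0 0.6;0 0 0 0 0 0 0.6;0 0 0 0 0 0 0.6;0 0 0 0 0 0 0.6;0 0 0 0 0 0 0.6;0 0 0 0 0 0 0.6",
  newtons=60,
)

```text
time_s: 9.0
eef_pos: [530.5, -169.3, 15.4]
ee_rot: [-0.072, 0.711, 0.695, 0.075]
force: [-1.3, -1.2, 4.8]
grip_width: 0.721
```

Emit:
drive_tool(
  series="0 0 0 0 0 0 0;0 0 0 0 0 0 0;0.02 0 -0.1 0 0 0 0;0.06 0 -0.28 0 0 0 0;0.12 0 -0.56 0 0 0 0;0.19 0 -0.88 0 0 0 0;0.19 0 -0.88 0 0 0 0;0.19 0 -0.88 0 0 0 0",
  newtons=80,
)

```text
time_s: 9.8
eef_pos: [530.4, -168.9, 124.2]
ee_rot: [-0.071, 0.711, 0.696, 0.075]
force: [-0.6, 0.1, -2.5]
grip_width: 0.713
```

Run:
```python
from h import *
s=telemetry.sense();print(s['eef_pos'].round(1),s['ee_rot'].round(4),s['grip_width'],s['force'],s['joints'].round(2))
p=snap('wrist');q=snap('side')
c=proj(q,s['eef_pos']).astype(int);print(c)
a=cv2.resize(p['frame'][120:420,130:430],None,fx=1.3,fy=1.3)
b=cv2.resize(q['frame'][c[1]-50:c[1]+50,c[0]-50:c[0]+50],(390,390),interpolation=cv2.INTER_CUBIC)
cv2.imwrite('pics/w6.png',np.hstack([a,b])[:,:,::-1])
R=Ro.from_quat(s['ee_rot'][[1,2,3,0]])
for ang in (9,11,13.5,16):
  for d in (10,12.5,15):
    # lid axes in tool frame: centre at -d along z; lid tilted by ang about tool y further
    u=R.apply(Ro.from_euler('y',ang,degrees=True).apply([1,0,0])); n=-R.apply(Ro.from_euler('y',ang,degrees=True).apply([0,0,1]))
    C=s['eef_pos']-R.apply([0,0,1])*d
    print(ang,d,[((proj(p,X)-[130,120])*1.3).round(1).tolist() for X in (C-32*u+5*n,C+32*u+5*n,C+32*u-5*n)])
```

```text
[ 530.4 -168.9  124.2] [-0.0714  0.711   0.6955  0.0755] 0.7129107692347463 [-0.55762617  0.14465534 -2.49642707] [-0.6   0.52  1.49  0.19  1.24 -0.65]
[323 237]
9 10 [[194.4, 268.0], [194.6, 135.8], [194.5, 122.1]]
9 12.5 [[194.4, 272.2], [194.6, 138.4], [194.5, 124.4]]
9 15 [[194.4, 276.5], [194.7, 141.2], [194.5, 126.7]]
11 10 [[194.3, 266.1], [194.6, 137.9], [194.5, 123.2]]
11 12.5 [[194.4, 270.2], [194.7, 140.6], [194.5, 125.5]]
11 15 [[194.4, 274.5], [194.7, 143.4], [194.6, 127.9]]
13.5 10 [[194.3, 263.7], [194.6, 140.7], [194.5, 124.7]]
13.5 12.5 [[194.4, 267.7], [194.7, 143.5], [194.5, 127.0]]
13.5 15 [[194.4, 271.9], [194.7, 146.4], [194.6, 129.5]]
16 10 [[194.3, 261.2], [194.6, 143.7], [194.5, 126.4]]
16 12.5 [[194.3, 265.2], [194.7, 146.6], [194.6, 128.8]]
16 15 [[194.4, 269.3], [194.7, 149.6], [194.6, 131.2]]
```

View pics/w6.png

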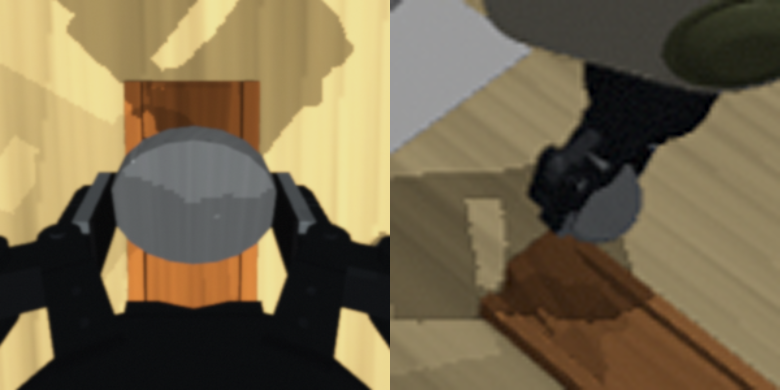

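The lid is held and its midline is centred between the pads. Its rear edge is at row 263, the front top edge at about row 143 and the front bottom edge at about row 127. I'll fit the held lid's angle by its silhouette.

```bash
cat >> h.py <<'E'
from scipy.optimize import minimize
def lidmask(p,s,a,d,ox,oy=0):
    R=Ro.from_quat(s['ee_rot'][[1,2,3,0]]);Q=R*Ro.from_euler('y',a,degrees=True)
    C=s['eef_pos']+R.apply([ox,oy,-d]);t=np.linspace(0,2*np.pi,60)
    pts=np.array([proj(p,C+Q.apply([32*np.cos(k),32*np.sin(k),h])) for h in(-5,5) for k in t])
    m=np.zeros(p['frame'].shape[:2],np.uint8)
    cv2.fillConvexPoly(m,cv2.convexHull((pts*16).round().astype(np.int32)),255,cv2.LINE_AA,4); return m/255.
def fitlid(p,s,fn=None):
    f=p['frame'];h=cv2.cvtColor(f,cv2.COLOR_RGB2HSV)
    obs=((h[:,:,1]<60)&(h[:,:,2]>60)).astype(np.uint8)
    obs=cv2.morphologyEx(obs,cv2.MORPH_OPEN,np.ones((5,5)))
    n,l=cv2.connectedComponents(obs); c=proj(p,s['eef_pos']).astype(int)
    C=s['eef_pos']-Ro.from_quat(s['ee_rot'][[1,2,3,0]]).apply([0,0,12.]); c=proj(p,C).astype(int)
    obs=(l==l[c[1],c[0]]).astype(float)
    W=np.zeros_like(obs);W[c[1]-80:c[1]+80,c[0]-42:c[0]+42]=1
    g=lambda x:(W*(lidmask(p,s,*x)-obs)**2).sum()
    b=min((minimize(g,[a,11,0],method='Nelder-Mead',options=dict(initial_simplex=[[a,11,0],[a+4,11,0],[a,14,0],[a,11,3]])) for a in(8,14,20)),key=lambda r:r.fun)
    return b.x,b.fun,obs.sum()
E
python3 - <<'E'
from h import *
p=snap('wrist');s=telemetry.sense();print(fitlid(p,s))
for a in (8,11,14,17,20):
    pass
R=Ro.from_quat(s['ee_rot'][[1,2,3,0]]);z=R.as_matrix()[:,2];print('tilt',np.degrees(np.arcsin(z[:2])))
E
```

```text
(array([14.17024722,  6.4480072 , -2.06779327]), np.float64(36.02600538254518), np.float64(10437.0))
tilt [ 0.28902371 12.04248999]
```

Emit:
drive_tool(
  series="0.1 0 -0.3 0 -0.3 0 0;0.3 0 -0.25 0 -0.6 0 0;0.6 0 -0.2 0 -0.915 0 0;0.88 0 -0.16 0 -0.915 0 0;0.88 0 -0.16 0 -0.915 0 0;0.88 0 -0.16 0 -0.915 0 0",
)

```text
time_s: 10.55
eef_pos: [531.7, -68.8, 162.3]
ee_rot: [0.086, 0.709, 0.694, -0.088]
force: [0.6, 0.3, -1.6]
grip_width: 0.703
```

Run:
```python
from h import *
s=telemetry.sense();print(s['eef_pos'].round(1),s['ee_rot'].round(4),s['grip_width'],s['force'],s['joints'].round(2))
p=snap('wrist');print(fitlid(p,s))
print(plan([485,155,160]))
```

```text
[531.7 -68.8 162.3] [ 0.0857  0.709   0.6944 -0.0884] 0.7034520872973482 [ 0.58024456  0.33464095 -1.64507284] [-0.23  0.4   1.58 -0.27  1.12 -0.1 ]
(array([12.66881252,  5.69617008, -2.90960551]), np.float64(45.56870434448289), np.float64(10550.0))
(array([ 1.812, -0.431, -0.436]), np.int64(0))
```

Emit:
drive_tool(
  series="0.3 -0.07 -0.07 0 0 0 0;0.6 -0.14 -0.15 0 0 0 0;0.91 -0.21 -0.22 0 0 0 0;0.91 -0.21 -0.22 0 0 0 0",
  newtons=60,
)

```text
time_s: 11.0
eef_pos: [508.3, 45.1, 160.7]
ee_rot: [0.085, 0.709, 0.694, -0.088]
force: [0.4, 0.3, -2.5]
grip_width: 0.709
```

Emit:
drive_tool(
  series="0.3 -0.07 -0.07 0 0 0 0;0.6 -0.14 -0.15 0 0 0 0;0.91 -0.21 -0.22 0 0 0 0;0.91 -0.21 -0.22 0 0 0 0",
)

```text
time_s: 11.4
eef_pos: [485.2, 159.8, 159.3]
ee_rot: [0.084, 0.708, 0.695, -0.088]
force: [0.1, -0.1, -1.1]
grip_width: 0.715
```

Run:
```python
from h import *
s=telemetry.sense();print(s['eef_pos'].round(1),s['ee_rot'].round(4),s['grip_width'],s['force'],s['joints'].round(2))
p=snap('wrist','w7.png');print(fitlid(p,s))
print([(np.round(r['rect']),round(r['confidence'],2)) for r in nets.spot_in('jar_rim',p)])
print(proj(p,[483,255,80]))
```

```text
[485.2 159.8 159.3] [ 0.0844  0.7084  0.6951 -0.0885] 0.714807686666434 [ 0.12129297 -0.07598243 -1.13301605] [ 0.21  0.41  1.58 -0.25  1.22  0.32]
(array([15.23998265,  9.20598149, -1.28031277]), np.float64(50.9921722414456), np.float64(75987.0))
[(array([231.,   0., 328.,  97.]), 0.6)]
[273.06958316  55.76265144]
```

View pics/w7.png

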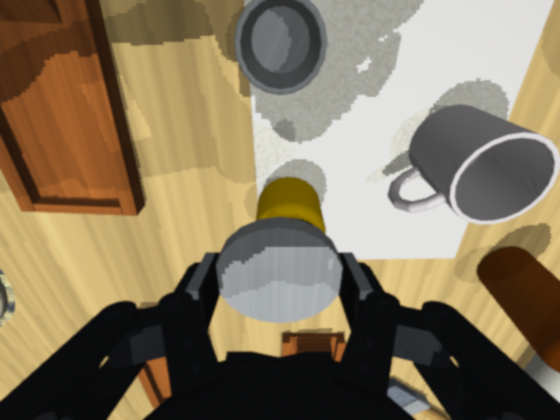

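The lid is held at (279,270). The jar mouth is at about (281,43), with the outer rim from column 238 to 325. The pot at (290,205) is below and behind the lid and clear of it, and the mug is at (485,165).

```bash
cat >> h.py <<'E'
def fitjar(p,x0=(485,255),thr=105):
    # outer silhouette of jar: hull of rim circle (z=80) and base circle (z=0), dark vs bright surroundings -> maximise edge gradient along rim outline
    g=cv2.GaussianBlur(cv2.cvtColor(p['frame'],cv2.COLOR_RGB2GRAY),(5,5),0).astype(np.float32)
    t=np.linspace(0,2*np.pi,120)
    def samp(c,r):
        P=np.array([proj(p,[c[0]+r*np.cos(k),c[1]+r*np.sin(k),80]) for k in t]).astype(np.float32)
        v=cv2.remap(g,P[None,:,0],P[None,:,1],cv2.INTER_LINEAR,borderMode=cv2.BORDER_CONSTANT,borderValue=-1)[0]
        ok=(P[:,0]>2)&(P[:,0]<557)&(P[:,1]>2)&(P[:,1]<417)
        return v,ok
    def cost(c):
        a,o1=samp(c,30.5);b,o2=samp(c,26.5);i,o3=samp(c,21.5);o=o1&o2&o3
        return -(np.clip(np.abs(a-b),0,40)[o].mean()+np.clip(np.abs(b-i),0,40)[o].mean())
    G=[(cost((x0[0]+dx,x0[1]+dy)),dx,dy) for dx in range(-12,13,2) for dy in range(-12,13,2)]
    b=min(G);r=minimize(cost,[x0[0]+b[1],x0[1]+b[2]],method='Nelder-Mead')
    return r.x,r.fun
E
python3 - <<'E'
from h import *
p=snap('wrist');print(onz(p,281,43.5,80),fitjar(p))
t=snap('top');print(onz(t,204.8,215.7,80),fitjar(t))
q=snap('side');print(fitjar(q))
E
```

```text
[488.87722121 258.56772111  80.        ] (array([487.55969508, 260.70740249]), np.float64(-71.39630889892578))
[483.09961665 255.2371615   80.        ] (array([476.28910764, 240.92195532]), np.float64(-16.314632415771484))
(array([492.71786479, 261.83228083]), np.float64(-16.644994735717773))
```

Emit:
drive_tool(
  series="0.2 0 -0.05 0 0 0 0;0.42 0 -0.1 0 0 0 0;0.42 0 -0.1 0 0 0 0;0.42 0 -0.1 0 0 0 0",
)

```text
time_s: 12.05
eef_pos: [487.5, 207.4, 158.9]
ee_rot: [0.085, 0.71, 0.693, -0.089]
force: [0.4, -0.4, -0.2]
grip_width: 0.71
```

Run:
```python
from h import *
s=telemetry.sense();print(s['eef_pos'].round(1),s['grip_width'])
p=snap('wrist');j=fitjar(p);print(j,fitlid(p,s))
im=p['frame'].copy()
for k in np.linspace(0,6.28,90):
    for r,c in((28,(255,0,0)),(24,(0,255,0))):
        cv2.circle(im,tuple(proj(p,[j[0][0]+r*np.cos(k),j[0][1]+r*np.sin(k),80]).astype(int)),0,c,-1)
cv2.imwrite('pics/w8.png',cv2.resize(im[0:320,130:430],None,fx=1.8,fy=1.8)[:,:,::-1])
```

```text
[487.5 207.4 158.9] 0.7096175428527598
(array([487.50810278, 259.48182716]), np.float64(-70.4828109741211)) (array([-5.4911019 , 14.35200972, 11.08580451]), np.float64(680.6843983083429), np.float64(79810.0))
```

View pics/w8.png

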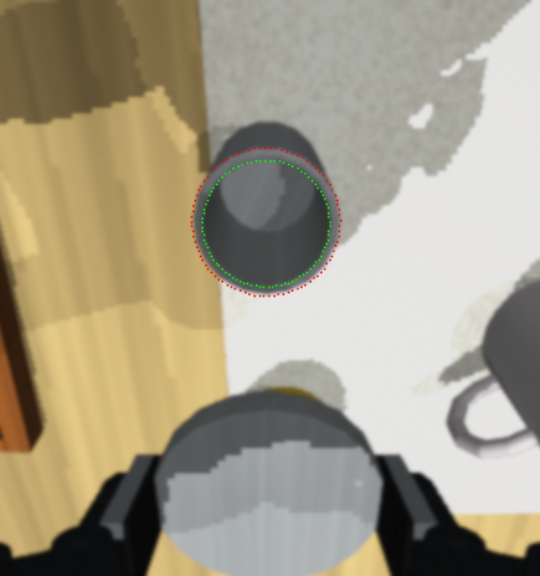

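The jar rim fits well at (487.5, 259.5), with the outlines on the rim at crop (267,222), and the earlier view agrees to about 1 mm. The held lid is at crop (270,490).

Run:
```python
from h import *
s=telemetry.sense();R=Ro.from_quat(s['ee_rot'][[1,2,3,0]]);M=R.as_matrix();print(M.round(3),'tilt',np.degrees(np.arcsin(M[:2,2])))
T=tool(-1.3,-14)
for z in (150,100,85,70): print(z,*plan([487.5,258.5,z],T))
```

```text
[[ 0.023  1.    -0.009]
 [ 0.97  -0.024 -0.244]
 [-0.244 -0.003 -0.97 ]] tilt [ -0.5091517  -14.10861625]
150 [ 0.433 -0.01  -0.032] [-0.007  0.004 -0.002]
100 [ 0.535 -0.008  0.372] [-0.007  0.004 -0.002]
85 [ 0.565 -0.008  0.493] [-0.007  0.004 -0.002]
70 [ 0.596 -0.008  0.615] [-0.007  0.004 -0.002]
```

Emit:
drive_tool(
  series="0.2 -0.005 -0.02 0 0 0 0;0.43 -0.01 -0.03 -0.007 0 0 0;0.43 -0.01 -0.03 -0.007 0 0 0;0.48 -0.01 0.15 -0.007 0 0 0;0.535 -0.008 0.37 -0.007 0 0 0;0.535 -0.008 0.37 -0.007 0 0 0;0.535 -0.008 0.37 -0.007 0 0 0",
)

```text
time_s: 12.8
eef_pos: [488.0, 257.7, 101.0]
ee_rot: [0.086, 0.71, 0.693, -0.088]
force: [0.9, 0.1, -0.9]
grip_width: 0.714
```

Run:
```python
from h import *
s=telemetry.sense();print(s['eef_pos'].round(1),s['ee_rot'],s['grip_width'],s['force'])
T=tool(-1.3,-14)
for z in (88,82,76,70): print(z,*plan([487.5,258.5,z],T))
p=snap('wrist')
q=snap('side');c=proj(q,[487.5,258.5,80]).astype(int);print(c)
a=cv2.resize(p['frame'][120:420,130:430],(400,400),interpolation=cv2.INTER_CUBIC)
b=cv2.resize(q['frame'][c[1]-30:c[1]+30,c[0]-30:c[0]+30],(400,400),interpolation=cv2.INTER_CUBIC)
cv2.imwrite('pics/w9.png',cv2.convertScaleAbs(np.hstack([a,b])[:,:,::-1],alpha=1.3))
```

```text
[488.  257.7 101. ] [ 0.08605603  0.71038248  0.69298172 -0.08790578] 0.7137573738682155 [ 0.92103867  0.05660146 -0.90514995]
88 [ 0.033 -0.004  0.103] [-0.     0.005 -0.004]
82 [ 0.045 -0.004  0.152] [-0.     0.005 -0.004]
76 [ 0.057 -0.004  0.2  ] [-0.     0.005 -0.004]
70 [ 0.07  -0.004  0.249] [-0.     0.005 -0.004]
[204 174]
```

The picture limit is reached, so from here I work by numbers. Descending slowly and watching the force.

Emit:
drive_tool(
  series="0.015 -0.004 0.04 0 0 0 0;0.025 -0.004 0.08 0 0 0 0;0.033 -0.004 0.1 0 0 0 0;0.036 -0.004 0.115 0 0 0 0;0.041 -0.004 0.13 0 0 0 0;0.043 -0.004 0.14 0 0 0 0;0.043 -0.004 0.14 0 0 0 0",
)

```text
time_s: 13.6
eef_pos: [487.9, 259.2, 84.1]
ee_rot: [0.086, 0.71, 0.693, -0.087]
force: [-0.6, -0.1, -0.7]
grip_width: 0.715
```

Emit:
drive_tool(
  series="0.003 0 0.01 0 0 0 0;0.005 0 0.02 0 0 0 0;0.005 0 0.02 0 0 0 0",
)

```text
time_s: 13.9
eef_pos: [487.9, 259.1, 81.5]
ee_rot: [0.086, 0.71, 0.693, -0.087]
force: [-0.3, 0.5, -0.5]
grip_width: 0.709
```

Emit:
drive_tool(
  series="0.002 0 0.008 0 0 0 0;0.003 0 0.015 0 0 0 0;0.003 0 0.015 0 0 0 0",
)

```text
time_s: 14.2
eef_pos: [487.8, 259.0, 79.5]
ee_rot: [0.086, 0.71, 0.693, -0.087]
force: [-0.3, -0.2, -1.7]
grip_width: 0.715
```

Emit:
drive_tool(
  series="0.002 0 0.008 0 0 0 0;0.003 0 0.015 0 0 0 0;0.003 0 0.015 0 0 0 0",
)

```text
time_s: 14.5
eef_pos: [487.7, 258.9, 77.5]
ee_rot: [0.086, 0.71, 0.693, -0.087]
force: [-0.4, -0.0, -1.8]
grip_width: 0.707
```

Emit:
drive_tool(
  series="0.002 0 0.008 0 0 0 0;0.002 0 0.01 0 0 0 0;0.002 0 0.01 0 0 0 0",
)

```text
time_s: 14.8
eef_pos: [487.7, 258.8, 76.3]
ee_rot: [0.086, 0.71, 0.693, -0.087]
force: [-0.1, 0.2, -1.2]
grip_width: 0.715
```

Emit:
drive_tool(
  series="0.002 0 0.008 0 0 0 0;0.002 0 0.01 0 0 0 0;0.002 0 0.01 0 0 0 0",
)

```text
time_s: 15.1
eef_pos: [487.8, 258.8, 75.3]
ee_rot: [0.086, 0.71, 0.693, -0.087]
force: [-0.1, 0.1, 0.4]
grip_width: 0.712
```

Emit:
drive_tool(
  series="0.002 0 0.008 0 0 0 0;0.002 0 0.008 0 0 0 0;0.002 0 0.008 0 0 0 0",
)

```text
time_s: 15.4
eef_pos: [487.9, 258.8, 75.1]
ee_rot: [0.087, 0.71, 0.693, -0.087]
force: [-2.8, -0.9, 7.4]
grip_width: 0.711
```

Run:
```python
from h import *
F=[];
for i in range(5):
    s=telemetry.sense();F.append(np.r_[s['force'],s['wrist_torque']*10]);snap('top')
print(s['eef_pos'].round(1),np.mean(F,0).round(2),np.std(F,0).round(2))
p=snap('wrist');
j=fitlid(p,s);print(j)
# reflect: fit lid with saturation-free edges: brightness rows down the centre column
c=proj(p,s['eef_pos']);g=cv2.cvtColor(p['frame'],cv2.COLOR_RGB2GRAY);x=int(c[0]);print(c,[int(v) for v in g[200:360:3,x-2:x+3].mean(1)])
```

```text
[487.9 258.8  75.1] [-2.81 -0.57  7.23 -1.94  6.22 -0.89] [0.5  0.31 0.64 0.25 0.35 0.18]
(array([-39.03968242,  23.38727479,  22.00288955]), np.float64(126.53860822760475), np.float64(78369.0))
[279.58538324 263.61265882] [74, 74, 74, 74, 74, 74, 71, 72, 74, 76, 89, 89, 89, 89, 89, 89, 114, 164, 163, 162, 161, 161, 160, 160, 159, 158, 157, 173, 179, 179, 178, 178, 179, 179, 179, 179, 179, 179, 179, 179, 177, 111, 89, 88, 89, 89, 89, 89, 89, 89, 89, 89, 61, 12]
```

Run:
```python
from h import *
s=telemetry.sense();p=snap('wrist')
for y in (259,260.5,262):
  for a in (-4,-2,0,2,4):
    t=np.radians(a);u=np.array([0,np.cos(t),np.sin(t)]);n=np.array([0,-np.sin(t),np.cos(t)]);C=np.array([487.7,y,85.])
    print(y,a,[proj(p,X)[1].round(1) for X in(C+32*u-5*n,C+32*u+5*n,C-32*u+5*n)])
g=cv2.cvtColor(p['frame'],cv2.COLOR_RGB2GRAY).astype(float);x=280
d=np.abs(np.diff(g[215:335,276:284].mean(1)));print([(215+i+.5,round(v)) for i,v in enumerate(d) if v>6])
# left/right extremes of the top face at jaws
r=285;e=np.abs(np.diff(g[r-2:r+3].mean(0)));print([(i+.5,round(v)) for i,v in enumerate(e) if v>12 and 180<i<380])
print(proj(p,[487.7-32,260.5,90]),proj(p,[487.7+32,260.5,90]))
```

```text
259 -4 [np.float64(218.1), np.float64(229.2), np.float64(327.6)]
259 -2 [np.float64(219.0), np.float64(230.9), np.float64(326.2)]
259 0 [np.float64(220.0), np.float64(232.7), np.float64(324.6)]
259 2 [np.float64(221.0), np.float64(234.5), np.float64(323.1)]
259 4 [np.float64(222.2), np.float64(236.5), np.float64(321.5)]
260.5 -4 [np.float64(215.5), np.float64(226.5), np.float64(325.9)]
260.5 -2 [np.float64(216.4), np.float64(228.2), np.float64(324.4)]
260.5 0 [np.float64(217.3), np.float64(229.9), np.float64(322.9)]
260.5 2 [np.float64(218.4), np.float64(231.8), np.float64(321.4)]
260.5 4 [np.float64(219.6), np.float64(233.7), np.float64(319.8)]
262 -4 [np.float64(212.9), np.float64(223.7), np.float64(324.2)]
262 -2 [np.float64(213.7), np.float64(225.4), np.float64(322.7)]
262 0 [np.float64(214.7), np.float64(227.2), np.float64(321.2)]
262 2 [np.float64(215.7), np.float64(229.0), np.float64(319.6)]
262 4 [np.float64(216.9), np.float64(231.0), np.float64(318.1)]
[(247.5, 21), (248.5, 32), (249.5, 15), (280.5, 10), (320.5, 10), (321.5, 27), (322.5, 32), (323.5, 17)]
[(186.5, 13), (187.5, 14), (199.5, 14), (200.5, 15), (216.5, 13), (217.5, 28), (218.5, 39), (219.5, 34), (220.5, 18), (338.5, 27), (339.5, 46), (340.5, 41), (341.5, 18), (356.5, 14), (357.5, 16), (369.5, 13), (370.5, 13), (378.5, 31), (379.5, 48)]
[215.47395441 283.05889139] [343.56895793 280.44664495]
```

The checks agree: lid at about (487.6, 260.5), flat within about 1°, resting on the rim with about 8 N. The jar is at (487.5, 259.5). Releasing.

Emit:
drive_tool(
  series="0 0 -0.002 0 0 0 0.75;0 0 -0.002 0 0 0 0.8;0 0 -0.002 0 0 0 0.9;0 0 -0.002 0 0 0 1;0 0 -0.002 0 0 0 1;0 0 -0.002 0 0 0 1;0 0 -0.002 0 0 0 1",
  newtons=20,
)

```text
time_s: 16.45
eef_pos: [487.9, 258.9, 75.3]
ee_rot: [0.087, 0.71, 0.693, -0.087]
force: [-0.4, -0.3, 0.2]
grip_width: 1.003
```

Run:
```python
from h import *
s=telemetry.sense();p=snap('wrist');print(s['eef_pos'].round(1),s['grip_width'],s['force'].round(1))
g=cv2.cvtColor(p['frame'],cv2.COLOR_RGB2GRAY).astype(float)
d=np.abs(np.diff(g[205:335,276:284].mean(1)));print([(205+i+.5,round(v)) for i,v in enumerate(d) if v>5])
r=285;e=np.abs(np.diff(g[r-2:r+3].mean(0)));print([(i+.5,round(v)) for i,v in enumerate(e) if v>12 and 150<i<420])
for k in((0,32,-5),(0,32,5),(0,-32,5),(-32,0,5),(32,0,5)):print(proj(p,np.array([487.6,260.5,85])+k).round(1))
```

```text
[487.9 258.9  75.3] 1.0028320388944207 [-0.4 -0.3  0.2]
[(227.5, 5), (246.5, 17), (247.5, 28), (248.5, 17), (280.5, 5), (319.5, 12), (320.5, 29), (321.5, 29), (322.5, 14)]
[(169.5, 13), (192.5, 27), (193.5, 53), (194.5, 51), (195.5, 24), (216.5, 15), (217.5, 12), (339.5, 16), (340.5, 17), (361.5, 18), (362.5, 53), (363.5, 73), (364.5, 52), (365.5, 19), (387.5, 13), (406.5, 15), (407.5, 26), (408.5, 40), (409.5, 40), (410.5, 24), (414.5, 16), (415.5, 21), (416.5, 25), (417.5, 15)]
[277.5 217.2]
[277.5 229.8]
[280.5 322.7]
[215.4 282.8]
[343.3 280.2]
```

The lid stayed put as the fingers opened, moving about 1 mm at most, and both fingers are clear of it. Retracting along the tool axis.

Emit:
drive_tool(
  series="0 0 -0.1 0 0 0 1;0 0 -0.25 0 0 0 1;0 0 -0.5 0 0 0 1;0 0 -0.8 0 0 0 1;0 0 -0.8 0 0 0 1;0 0 -0.8 0 0 0 1;0 0 -0.8 0 0 0 1",
)

```text
time_s: 17.2
eef_pos: [487.8, 282.0, 167.7]
ee_rot: [0.086, 0.71, 0.693, -0.088]
force: [0.0, -0.1, -0.0]
grip_width: 0.999
```

Run:
```python
from h import *
s=telemetry.sense();p=snap('wrist');print(s['eef_pos'].round(1),s['force'].round(1))
f=p['frame'];c=proj(p,[487.6,260.5,90]);print('expected top centre',c.round(1))
# fit the lid circle at z=90 and compare with the free-standing disc model
g=cv2.GaussianBlur(cv2.cvtColor(f,cv2.COLOR_RGB2GRAY),(3,3),0).astype(np.float32);t=np.linspace(0,2*np.pi,180)
def cost(x,z=90):
    def sm(r):
        P=np.array([proj(p,[x[0]+r*np.cos(k),x[1]+r*np.sin(k),z+x[2]*r*np.sin(k)+x[3]*r*np.cos(k)]) for k in t]).astype(np.float32)
        return cv2.remap(g,P[None,:,0],P[None,:,1],cv2.INTER_LINEAR)[0]
    return -np.clip(abs(sm(33)-sm(31)),0,25).mean()
best=min((minimize(lambda v:cost([v[0],v[1],0,0]),[487.6+a,260.5+b],method='Nelder-Mead') for a in(-3,0,3) for b in(-3,0,3)),key=lambda r:r.fun)
print(best.x,best.fun)
b2=minimize(cost,[*best.x,0,0],method='Nelder-Mead',options=dict(initial_simplex=np.array([*best.x,0,0])+np.vstack([np.zeros(4),np.diag([2,2,.05,.05])])));print('tilt fit',b2.x.round(3),b2.fun)
for n in('lid','jar_rim'):print(n,[(np.round(r['rect']),round(r['confidence'],2)) for r in nets.spot_in(n,p)])
q=snap('side')
for n in('lid','jar_rim'):print('side',n,[(np.round(r['rect']),round(r['confidence'],2)) for r in nets.spot_in(n,q)])
print('side expect',proj(q,[487.6,260,90]))
```

```text
[487.8 282.  167.7] [ 0.  -0.1 -0. ]
expected top centre [279.5 217.2]
[488.14674793 262.39189396] -19.885753631591797
tilt fit [ 4.88454e+02  2.62125e+02  1.30000e-02 -6.50000e-02] -20.19162940979004
lid [(array([241., 175., 318., 248.]), 0.62)]
jar_rim [(array([250., 147., 309., 187.]), 0.77)]
side lid [(array([193., 168., 216., 181.]), 0.83)]
side jar_rim [(array([194., 178., 215., 199.]), 0.6), (array([294., 247., 371., 311.]), 0.18)]
side expect [203.63142009 172.22082862]
```

The lid rests centred to about 3 mm, the gripper is clear and the force reads zero. Handing in.

Run:
```python
from rig import ctrl
print(ctrl.finish_job())
```

```text
the job is handed in; nothing more can be done
None
```

The lid is on the jar and the job is handed in. The interface reports no verdict. I pushed the lid up the smallest tray's slope to a lean of about 25°, gripped and levelled it, and lowered it onto the rim until I felt about 8 N. I then opened the fingers and backed off, about 17 s in all.

- **Centring:** after release the lid's top measured about (488.2, 262.3) mm. The jar rim, measured before placing, was at (487.5, 259.5) mm. That is about 3 mm off centre against the 9 mm allowed.
- **Clearance:** the fingers were fully open and clear of the lid, and the force reading was zero.
- **Jar:** the side camera's box for the jar was unchanged sideways before and after, so it stayed where it stood.

**What disagreed or is uncertain:**
- Before placing, the wrist and side cameras differed by about 4 mm on the jar's y position. My automatic jar fit also failed on the coarse top view. I went by two close wrist views that agreed to about 1 mm.
- The silhouette fit of the held lid varied by about ±1.5° and failed against the white mat, so I relied on edge rows and contact height instead.
- The final free-tilt fit gave about 3.8° sideways, which would be over the 3.4° limit. Its match was barely better than flat, so I gave it little weight, since a lid resting this near centre on the rim should lie flat.
- The last closeness checks were numbers only, because the picture limit had been reached.

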